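# Pack the mixing cups into the bottle carousel and hold the wanted bottle at the front

## Task

Get the mixing carousel ready for me: first nest the two loose steel cups in the large steel cup in the carousel's well, the medium one first and the small one inside it, all sitting right down. Then turn the carousel until the bottle with the pale yellow cap stands at the front, opposite the red pointer on the fixed foot, and finish gripping the carousel's centre knob to hold it still, without letting go, so that I can unscrew that cap with one hand. All bottles stay upright in their pockets, and leave the other things on the table alone.

Things in the scene. Friction and masses are not known exactly. Their poses are not given: they have to be found in the camera images.
- carousel: the turning tray: a grey disc 272 mm in diameter, its top (the pocket floor) 26 mm above the table, with six pockets 60 degrees apart on a circle of 95 mm radius: one wide well for the cups and five bottle pockets with black collars 22 mm high. Turns freely both ways without end on an upright axis with very little friction (about 0.01 N m), so it may run on if it is let go while moving. Origin: on the axis, at table height; z up; the cup well lies at 95 mm along its -x
- knob: round black fluted knob with a bright top, at the head of the carousel's centre column and fixed to the tray: 34 mm in diameter, 30 mm tall, from 124 to 154 mm above the table. Can be gripped from above at any yaw. Origin: centre of its underside, on the axis
- knob_grip (a point): on the axis in mid-height of the knob, 140 mm above the table
- carousel_foot: the carousel's fixed black foot under the tray; a tongue with a red diamond pointer sticks out at its front. Origin on the axis at table height; z up; the pointer lies along its -x, and that side is the carousel's front. It does not turn with the tray
- pointer (a point): the red diamond pointer on the tongue of the fixed foot, 157 mm from the axis and 24 mm above the table
- front_spot (a point): fixed point on the line from the axis to the pointer, 95 mm from the axis, 26 mm above the table: where the centre of the underside of the pocket's bottle stands when it is exactly at the front
- bottle_yellow: the wanted bottle: brown, with a pale yellow cap, 36 mm in diameter, 80 mm tall, loose in one of the carousel's bottle pockets (which one varies; about 2 mm of play). Origin: centre of its underside
- bottle_white: brown bottle with a white cap in a carousel pocket, 36 mm in diameter, 84 mm tall. Origin: centre of its underside
- bottle_white2: a second bottle of the same kind, brown with a white cap, 36 mm in diameter, 84 mm tall, in another carousel pocket. Origin: centre of its underside
- bottle_drop: dropper bottle with a black rubber teat in a carousel pocket, 34 mm in diameter, 102 mm tall, so that its tip, the highest of all the bottles, is 128 mm above the table. Origin: centre of its underside
- bottle_drop2: a second dropper bottle of the same kind in another carousel pocket, 34 mm in diameter, 102 mm tall. Origin: centre of its underside
- cup_large: the large steel cup, loose in the carousel's cup well, which starts within about 26 degrees of the front: open round cup, 69 mm over the rim, 64 mm at the foot, 48 mm tall, wall 2.5 mm, floor 3 mm thick. Origin: centre of its underside; z up out of its mouth
- cup_medium: the medium steel cup, upright on the table to the left of the carousel: 54 mm over the rim, 49 mm at the foot, 56 mm tall, wall 2.5 mm, floor 3 mm; nested, its rim stands 11 mm above the rim of the large cup (85 mm above the table). Origin: centre of its underside; z up
- cup_small: the small steel cup, upright on the table to the left of the carousel: 39 mm over the rim, 35 mm at the foot, 64 mm tall, wall 2.5 mm, floor 3 mm; nested, its rim stands 11 mm above the rim of the medium cup (96 mm above the table). Origin: centre of its underside; z up
- loupe_1: black stand loupe, 44 mm wide and 46 mm tall; a bystander, to be left where it is. Origin: centre of its underside
- tube_1: white paint tube lying down, 40 x 136 x 27 mm, long along its y; a bystander, to be left where it is. Origin: centre of its underside
- brush_1x: flat brush with a blue handle lying down, 172 mm long along its y; a bystander, to be left where it is. Origin: centre of its underside
- spare_cup: white plastic cup, 57 mm wide and 48 mm tall, not part of the steel set; a bystander, to be left where it is. Origin: centre of its underside
Things that resemble listed ones, but are neither listed nor needed, are in the scene too. What is shaped like the cup_large but blue is not meant.

How it is judged:
By the outcome, as a careful person would: the job done as asked, in the order asked, and still so for the second after the job is handed in, while the arm keeps its last pose, push and grip.
It also fails if it takes over 72 s, if anything falls off the work surface, if the arm or the gripper's body presses on something with over 40 N, if the wrist force passes 120 N, or if a joint passes its speed limit or range.

## Robot

A 7-joint arm with a two-finger parallel gripper is mounted at the origin on a cart in front of the work surface, level with it; the furniture and walls round the work are solid. World frame = base frame: x ahead of the robot, y to its left, z up, the work surface at z = 0. Lengths are in m, angles in rad, forces in N, time in s.
With the tool pointing down it reaches from about 0.4 to 0.85 m from the base axis. Payload 4.5 kg.
Tool frame: the origin (TCP) lies on the centre line of the jaws, within the pads' length; the fingertips stand r.tip_extent ahead of it and the grasp point (between the pads) is the TCP (r.tip_extent is the distance from the TCP to the fingertips, in m); z points along the fingers, y is the line along which they close (so a half turn about z gives the same grasp; the last joint's range is limited). The gripper opens to 88 mm and grips with 3 to 60 N. Pads are 18 mm wide; open, the fingers measure 123 mm over their backs; the gripper's body (75 mm by 187 mm) begins 45 mm behind the grasp point.
Start: joints at [1.237, 0.689, -0.195, 1.565, 0.157, 0.902, -0.215], TCP at [0.225, -0.583, 0.258] pointing down, gripper open.
Joint ranges: [-3.01, 3.01], [-0.46, 2.08], [-1.47, 1.51], [0.13, 2.56], [-1, 4.14], [0.04, 2.09], [-2.66, 2.66]. Speed limits (rad/s): [2.57, 2.57, 3.14, 3.14, 3.14, 3.14, 3.14].

## Interface

Orientations are given as a unit quaternion [x, y, z, w].
In Python, from plant import sensors, vision, finish_job, r gives the robot as it stands. The module is installed in compiled form; this text tells all that it offers.
- The arm moves only by the tool step_arm, never from a script. Its argument "steps" is a list of rows, each a list of 2 entries, a list of its own where there are three numbers: the shift along the tool's x, y, z in cm, then the turn, a rotation vector about the tool's x, y, z in degrees. A call has 1 to 12 rows; each row shifts and turns the commanded pose from where the row before left it, along the tool's axes as they then stand; what a row does not reach is not made up. A row lasts 1/8 s, in which the tool goes at most 62.5 mm and 10.7 degrees, less where a joint would pass 70% of its speed; a pose out of reach is approached as far as the arm can. A call with a gripper value outside its range is refused whole. "claw" is the opening, from -1 (shut) to 1 (fully open), set as the call begins (left out, the last holds). The fingers move at their own pace and stop on an object; "grip_force" is the grip in N (left out, the last holds). Time passes only in rows, so rows that do not move let the fingers close. It gives the time, the measured TCP pose, the force, the opening and the grip force at its end, in the units of the state.
- sensors.get_state(): the state, without advancing time (a new reading comes with each control period).
- vision.snapshot(name): name is "side" or "top" or "wrist"; returns a dict with "img" (384x512x3 uint8, red, green, blue), "fx", "fy", "cx", "cy" (pixels), "position" and "rotation" of the camera in the world. Camera axes: x right, y down, z forward; pixel columns grow to the right and rows downward; lengths in m; the calibration is good to about 2 mm. A picture is of the moment at which its call begins. There is no depth.
- finish_job(): hands the job in; it is judged then, once.
The state is a dict: "clock": time; "q": joint angles; "qd": joint speeds; "joint_torque": joint torques, N m; "tool_pos": TCP position; "eef_rot": TCP orientation; "contact_force": force on the tool from outside, world axes, zero at the start; "moment": the same for the moment, N m; "opening": opening from 0.0 (shut) to 1.0 (fully open); "finger_force": force on a finger pad.
Only numpy, scipy, OpenCV 4.12 (cv2) and the standard library are available. Lean on these libraries where they do the work, as an engineer would, in place of code of your own. Each camera call takes 0.05 s, during which the arm holds its last target. There are 200 camera calls.

## Working session

There is one attempt and no reset: what is moved stays moved. The work goes in short steps, Python scripts to look and compute and a tool call to move; the robot and the scene stay as the last step left them, time stands still between calls to the robot, and variables do not carry over. Pictures are saved under pics/ and viewed, at most 10 in all, crops included, and the job is handed in when it is done.

Besides the shell and the picture viewer there is one more tool, called as name(argument=value, ...), one argument or row to a line, values as JSON. step_arm: Moves the arm, as the interface text tells. Its arguments: {"type":"object","properties":{"steps":{"type":"array"},"claw":{"type":"number"},"grip_force":{"type":"number"}},"required":["steps"]}

```bash
mkdir -p pics; cat > h.py <<'E'
import numpy as np, cv2
from scipy.spatial.transform import Rotation as R
from plant import sensors, vision, r
def snap(n,f=None):
    s=vision.snapshot(n)
    if f: cv2.imwrite('pics/'+f,cv2.cvtColor(s['img'],cv2.COLOR_RGB2BGR))
    return s
def rot(s):
    m=np.array(s['rotation'],float)
    return R.from_quat(m).as_matrix() if m.size==4 else m.reshape(3,3)
def cast(s,u,v,z):
    d=rot(s)@np.array([(u-s['cx'])/s['fx'],(v-s['cy'])/s['fy'],1.]);p=np.array(s['position'])
    return p+d*(z-p[2])/d[2]
def proj(s,P):
    c=rot(s).T@(np.array(P)-np.array(s['position']))
    return c[0]/c[2]*s['fx']+s['cx'],c[1]/c[2]*s['fy']+s['cy']
E
python3 - <<'E'
from h import *
a=snap('top','top0.png');b=snap('side','side0.png')
st=sensors.get_state();print(st, r.tip_extent)
for s in(a,b):print(s['fx'],s['position'],s['rotation'])
w=np.hstack([a['img'],b['img']])
cv2.imwrite('pics/both0.png',cv2.cvtColor(a['img'],cv2.COLOR_RGB2BGR).repeat(1,0))
E
```

```text
{'clock': 0.1, 'q': array([ 1.23678983,  0.68989135, -0.19452034,  1.5662149 ,  0.15731574,
        0.9025207 , -0.2150672 ]), 'qd': array([-0.00058451, -0.00325763, -0.00104768, -0.0017635 , -0.00061805,
        0.00045359, -0.00056668]), 'joint_torque': array([-2.95160884e-03, -5.28498352e+01, -1.27090998e+00, -1.53835434e+01,
       -5.23902441e-02,  2.03213742e-03,  2.98210659e-05]), 'tool_pos': array([ 0.22449756, -0.58272083,  0.25700239]), 'eef_rot': array([ 9.83126465e-01,  1.82925342e-01, -2.15879713e-04, -7.92027965e-04]), 'contact_force': array([0.24648975, 0.32132563, 0.59564858]), 'moment': array([0.0178789 , 0.0117207 , 0.02503821]), 'finger_force': 0.0, 'opening': 1.0020218414925008} 0.019
454.20450113048696 [ 0.47656995 -0.02379795  1.48039015] [ 0.71383736 -0.69963291  0.01986252 -0.0235692 ]
365.9760399577921 [0.31533288 0.71373206 0.81253627] [-0.14205159  0.90187335 -0.40098106  0.07523291]
```

View pics/top0.png

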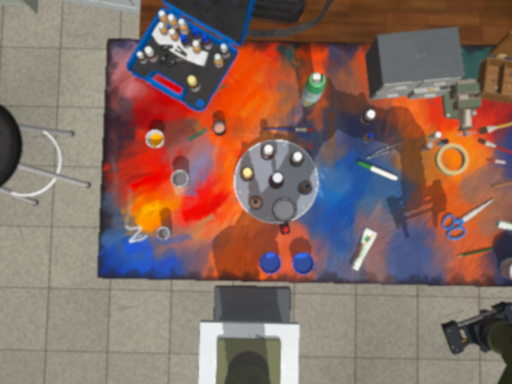

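View pics/side0.png

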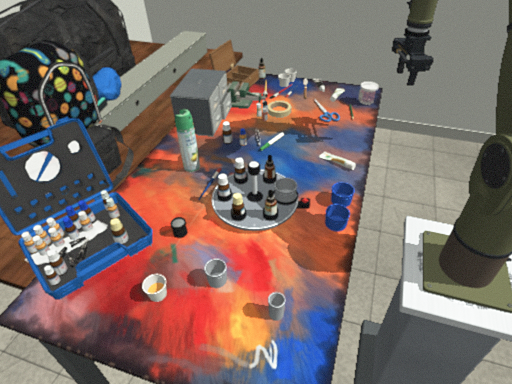

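```bash
python3 - <<'E'
from h import *
a=snap('top');im=a['img']
c=cv2.resize(im[125:245,140:330],None,fx=4.2,fy=4.2,interpolation=cv2.INTER_CUBIC)
cv2.imwrite('pics/crop1.png',cv2.cvtColor(c,cv2.COLOR_RGB2BGR))
for n,u,v,z in [('knob',277,180,.154),('pointer',285,229,.024),('med',180,178,.056),('small',163,233.5,.064),('yel',247,174,.106),('large',284,209,.074),('drop',256,203,.128),('drop2',306,187,.128),('white',268,150,.11),('spare',155,138,.048),('n',220,127,.05)]:
    print(n,cast(a,u,v,z).round(4))
E
```

```text
knob [ 0.5965 -0.0745  0.154 ]
pointer [ 0.4516 -0.1078  0.024 ]
med [0.6056 0.2274 0.056 ]
small [0.4306 0.2735 0.064 ]
yel [0.6173 0.0151 0.106 ]
large [ 0.5141 -0.1008  0.074 ]
drop [ 0.5288 -0.0142  0.128 ]
drop2 [ 0.5796 -0.1624  0.128 ]
white [ 0.6914 -0.0472  0.11  ]
spare [0.7326 0.3124 0.048 ]
n [0.7716 0.1059 0.05  ]
```

View pics/crop1.png

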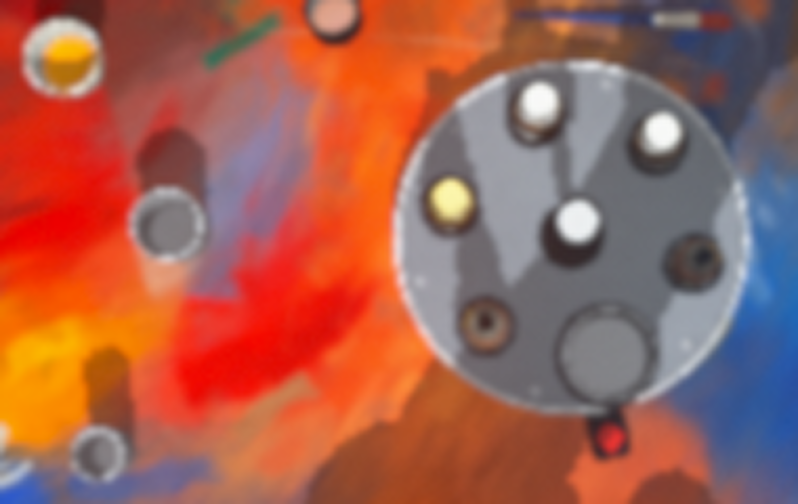

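The medium cup is at full-frame (180,178) and the small cup at (163,233). The large cup in the well is at (284,209), the yellow cap at (247,174) and the red pointer at (285,229). Look-alikes I'm rejecting are the white spare cup (155,138) and the blue cups (270,262) and (303,262). The close crop confirms grey steel for the three cups I chose.

step_arm(
  steps=[
    [[1.8,-1.7,0],[0,0,0]],
    [[3.6,-3.4,0],[0,0,0]],
    [[3.6,-3.4,0],[0,0,0]],
    [[3.6,-3.4,0],[0,0,0]],
    [[3.6,-3.4,0],[0,0,0]],
    [[3.6,-3.4,0],[0,0,0]],
    [[3.6,-3.4,0],[0,0,0]],
    [[3.6,-3.4,0],[0,0,0]],
    [[3.6,-3.4,0],[0,0,0]],
    [[3.6,-3.4,0],[0,0,0]],
    [[3.6,-3.4,0],[0,0,0]],
    [[3.6,-3.4,0],[0,0,0]],
  ],
  claw=1,
)

```text
clock: 1.65
tool_pos: [0.471, -0.068, 0.2576]
eef_rot: [0.983, 0.183, -0.0, 0.0]
contact_force: [1.4, -0.2, -1.4]
opening: 1.0
finger_force: 0.0
```

```bash
cat >> h.py <<'E'
def to(P,psi=None):
    st=sensors.get_state();M=R.from_quat(st['eef_rot']).as_matrix()
    d=M.T@(np.array(P)-st['tool_pos']);a=np.degrees(np.arctan2(M[1,0],M[0,0]))
    print('t',round(st['clock'],2),'pos',st['tool_pos'].round(4),'psi',a.round(2),'z',M[:,2].round(3),'shift cm',(d*100).round(2),'q',st['q'].round(2),'F',st['contact_force'].round(1),'op',round(st['opening'],3))
E
python3 - <<'E'
from h import *
to([.606,.227,.25])
s=snap('wrist','w0.png')
print(s['fx'],s['position'],s['rotation'],proj(s,[.606,.2274,.056]))
E
```

```text
t 1.65 pos [ 0.471  -0.068   0.2576] psi 21.07 z [-0. -0. -1.] shift cm [ 23.21 -22.67   0.76] q [ 0.14  0.5  -0.14  2.    0.11  0.65 -1.27] F [ 1.4 -0.2 -1.4] op 1.0
346.00297111005256 [ 0.54905113 -0.03793548  0.38533152] [ 0.81329868 -0.55849999 -0.09246321  0.13443797] (np.float64(-43.75100218290956), np.float64(-131.34498345606536))
```

step_arm(
  steps=[
    [[3.6,-3.5,0],[0,0,0]],
    [[3.6,-3.5,0],[0,0,0]],
    [[3.6,-3.5,0],[0,0,0]],
    [[3.6,-3.5,0],[0,0,0]],
    [[3.6,-3.5,0],[0,0,0]],
    [[3.4,-3.4,0],[0,0,0]],
    [[1.8,-1.8,0],[0,0,0]],
    [[0,0,0],[0,0,0]],
  ],
)

```text
clock: 2.7
tool_pos: [0.605, 0.228, 0.257]
eef_rot: [0.983, 0.185, -0.0, -0.001]
contact_force: [-0.7, 0.1, 0.2]
opening: 1.001
finger_force: 0.0
```

```bash
python3 - <<'E'
from h import *
to([.606,.227,.25])
s=snap('wrist','w1.png')
print(proj(s,[.606,.2274,.056]))
a=cv2.imread('pics/w0.png');b=cv2.imread('pics/w1.png')
cv2.imwrite('pics/w01.png',np.hstack([cv2.resize(a,(400,300)),cv2.resize(b,(400,300))]))
E
```

```text
t 2.7 pos [0.605 0.228 0.257] psi 21.27 z [-0.001  0.001 -1.   ] shift cm [0.05 0.13 0.7 ] q [-0.38  0.72 -0.1   1.5   0.08  0.93 -1.7 ] F [-0.7  0.1  0.2] op 1.001
(np.float64(255.2092600420216), np.float64(163.79506501388963))
```

View pics/w01.png

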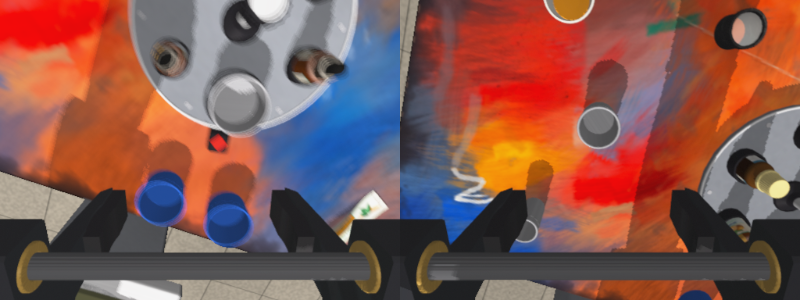

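```bash
cat >> h.py <<'E'
from scipy.optimize import least_squares
def rim(s,P,rad,name=None,sat=70,vmin=90):
    "rim circle: low-saturation blob around P; outline cast on the rim plane, fixed radius, far side only"
    hsv=cv2.cvtColor(s['img'],cv2.COLOR_RGB2HSV);m=((hsv[...,1]<sat)&(hsv[...,2]>vmin)).astype(np.uint8)
    u,v=proj(s,P);e=np.hypot(*(np.array(proj(s,np.add(P,[rad,0,0])))-(u,v)))
    w=np.zeros_like(m);cv2.circle(w,(int(u),int(v)),int(1.5*e),1,-1);m&=w
    m=cv2.morphologyEx(m,cv2.MORPH_CLOSE,np.ones((3,3)))
    c=max(cv2.findContours(m,cv2.RETR_EXTERNAL,cv2.CHAIN_APPROX_NONE)[0],key=cv2.contourArea)
    c=cv2.convexHull(c)[:,0] if 0 else c[:,0]
    Q=np.array([cast(s,x,y,P[2])[:2] for x,y in c])
    dirv=np.array(P[:2])-np.array(s['position'])[:2];dirv/=np.linalg.norm(dirv)
    Q=Q[(Q-Q.mean(0))@dirv>-.3*rad]
    f=lambda p:(np.hypot(*(Q-p).T)-rad)*1e3
    o=least_squares(f,P[:2],loss='soft_l1');print(name,o.x.round(4),'rms mm',np.sqrt(np.mean(f(o.x)**2)).round(2),len(Q));return o.x
E
python3 - <<'E'
from h import *
s=snap('wrist')
rim(s,[.606,.2274,.056],.027,'med')
t=snap('top')
rim(t,[.606,.2274,.056],.027,'med top')
rim(t,[.4306,.2735,.064],.0195,'small top')
E
```

```text
med [0.6046 0.2253] rms mm 3.91 121
med top [0.6003 0.2264] rms mm 3.56 30Traceback (most recent call last):
  File "<stdin>", line 6, in <module>
  File "h.py", line 28, in rim
    c=max(cv2.findContours(m,cv2.RETR_EXTERNAL,cv2.CHAIN_APPROX_NONE)[0],key=cv2.contourArea)
ValueError: max() iterable argument is empty
```

```bash
python3 - <<'E'
from h import *
s=cv2.cvtColor(cv2.imread('pics/w1.png'),cv2.COLOR_BGR2HSV)
for v in(163,):print([(u,*map(int,s[v,u,1:])) for u in range(216,298,3)])
print([(v,*map(int,s[v,255,1:])) for v in range(126,204,3)])
g=cv2.GaussianBlur(cv2.cvtColor(cv2.imread('pics/w1.png'),cv2.COLOR_BGR2GRAY),(3,3),0)
print(cv2.HoughCircles(g,cv2.HOUGH_GRADIENT_ALT,1,20,param1=150,param2=.7,minRadius=8,maxRadius=60))
E
```

```text
[(216, 204, 233), (219, 197, 231), (222, 145, 221), (225, 114, 208), (228, 4, 171), (231, 6, 89), (234, 3, 89), (237, 3, 89), (240, 4, 119), (243, 4, 120), (246, 4, 120), (249, 4, 122), (252, 4, 121), (255, 4, 120), (258, 4, 119), (261, 2, 120), (264, 4, 119), (267, 4, 121), (270, 3, 93), (273, 3, 76), (276, 3, 74), (279, 4, 138), (282, 23, 152), (285, 49, 147), (288, 51, 145), (291, 51, 145), (294, 55, 140), (297, 68, 146)]
[(126, 131, 121), (129, 139, 132), (132, 3, 79), (135, 3, 89), (138, 4, 198), (141, 4, 120), (144, 4, 120), (147, 4, 119), (150, 2, 119), (153, 4, 120), (156, 4, 119), (159, 4, 119), (162, 2, 119), (165, 2, 118), (168, 4, 122), (171, 3, 101), (174, 3, 82), (177, 3, 81), (180, 3, 82), (183, 3, 81), (186, 6, 82), (189, 4, 200), (192, 62, 140), (195, 75, 147), (198, 160, 198), (201, 223, 232)]
[[[254.       163.        26.212698]
  [445.        34.        22.808405]
  [217.         1.        28.379591]
  [265.       107.        28.078325]
  [474.       238.        18.944849]
  [ 81.       216.        20.18986 ]
  [445.       218.        17.717169]
  [160.       295.        14.449055]
  [181.       222.        17.277487]
  [ 48.       320.        12.550214]
  [231.       237.        15.785188]]]
```

```bash
sed -i 's/sat=70,vmin=90/sat=18,vmin=50/' h.py; python3 - <<'E'
from h import *
s=snap('wrist');print(cast(s,254,163,.056))
p=rim(s,[.606,.2274,.056],.027,'med')
t=snap('top')
rim(t,[.606,.2274,.056],.027,'med top')
rim(t,[.4306,.2735,.064],.0195,'small top',sat=40)
to([*p,.066])
E
```

```text
[0.60617248 0.22363024 0.056     ]
med [0.6065 0.2292] rms mm 0.45 95
med top [0.6043 0.2265] rms mm 4.0 30Traceback (most recent call last):
  File "<stdin>", line 6, in <module>
  File "h.py", line 28, in rim
    c=max(cv2.findContours(m,cv2.RETR_EXTERNAL,cv2.CHAIN_APPROX_NONE)[0],key=cv2.contourArea)
ValueError: max() iterable argument is empty
```

```bash
python3 - <<'E'
from h import *
s=snap('wrist')
p=rim(s,[.6065,.2292,.056],.027,'med')
to([*p,.066])
# carousel from w0-like top picture: disc & caps
t=snap('top');h=cv2.cvtColor(t['img'],cv2.COLOR_RGB2HSV)
def blob(m,lo,hi):
    n,l,st,c=cv2.connectedComponentsWithStats(m.astype(np.uint8));
    return [(c[i].round(1),st[i,4]) for i in range(1,n) if lo<st[i,4]<hi]
W=np.zeros(h.shape[:2],bool);W[135:238,230:325]=1
y=W&(h[...,0]>18)&(h[...,0]<35)&(h[...,1]>60)&(h[...,2]>150)
rd=W&((h[...,0]<6)|(h[...,0]>172))&(h[...,1]>150)&(h[...,2]>120);rd[:222]=0;rd[:,:278]=0;rd[:,292:]=0
wh=W&(h[...,1]<25)&(h[...,2]>215)
print(blob(y,10,150),blob(rd,8,100),blob(wh,15,150))
E
```

```text
med [0.6065 0.2293] rms mm 0.48 95
t 3.0 pos [0.6053 0.224  0.2579] psi 20.96 z [-0.    -0.001 -1.   ] shift cm [ 0.31 -0.47 19.19] q [-0.38  0.71 -0.09  1.5   0.08  0.93 -1.7 ] F [-0.1 -0.2 -0. ] op 1.003
[(array([247. , 172.2]), np.int32(79))] [(array([284.5, 229.3]), np.int32(47))] [(array([267.9, 148.6]), np.int32(46)), (array([297.2, 156.1]), np.int32(46)), (array([277.2, 177.1]), np.int32(55))]
```

step_arm(
  steps=[
    [[0.3,-0.5,2],[0,0,0]],
    [[0,0,4],[0,0,0]],
    [[0,0,4],[0,0,0]],
    [[0,0,4],[0,0,0]],
    [[0,0,3.2],[0,0,0]],
    [[0,0,2],[0,0,0]],
    [[0,0,0],[0,0,0]],
    [[0,0,0],[0,0,0]],
  ],
)

```text
clock: 4.05
tool_pos: [0.6073, 0.2317, 0.067]
eef_rot: [0.983, 0.183, 0.001, -0.0]
contact_force: [0.4, 0.2, -0.2]
opening: 0.996
finger_force: 0.0
```

```bash
python3 - <<'E'
from h import *
to([.6065,.2293,.066])
E
```

```text
t 4.05 pos [0.6073 0.2317 0.067 ] psi 21.06 z [ 0.002  0.001 -1.   ] shift cm [-0.16  0.2   0.1 ] q [-0.4   0.97 -0.07  1.61  0.11  0.57 -1.74] F [ 0.4  0.2 -0.2] op 0.996
```

step_arm(
  steps=[
    [[0,0,0],[0,0,0]],
    [[0,0,0],[0,0,0]],
    [[0,0,0],[0,0,0]],
    [[0,0,0],[0,0,0]],
    [[0,0,0],[0,0,0]],
    [[0,0,0],[0,0,0]],
  ],
  claw=-1,
  grip_force=20,
)

```text
clock: 4.8
tool_pos: [0.6066, 0.2314, 0.0659]
eef_rot: [0.983, 0.183, 0.0, 0.0]
contact_force: [0.6, -1.1, 3.3]
opening: 0.587
finger_force: 20.0
```

step_arm(
  steps=[
    [[0,0,-1.5],[0,0,0]],
    [[0,0,-4],[0,0,0]],
    [[0,0,-4],[0,0,0]],
    [[0,0,-4],[0,0,0]],
    [[0,0,-4],[0,0,0]],
    [[0,0,-1.5],[0,0,0]],
    [[0,0,0],[0,0,0]],
  ],
)

```text
clock: 5.68
tool_pos: [0.6064, 0.2316, 0.2563]
eef_rot: [0.983, 0.183, 0.001, -0.0]
contact_force: [0.1, 0.4, -1.3]
opening: 0.589
finger_force: 20.0
```

```bash
python3 - <<'E'
from h import *
to([.43,-.08,.25])
E
```

```text
t 5.67 pos [0.6064 0.2316 0.2563] psi 21.08 z [ 0.001  0.001 -1.   ] shift cm [-27.67  22.73   0.6 ] q [-0.39  0.72 -0.09  1.49  0.08  0.93 -1.71] F [ 0.1  0.4 -1.3] op 0.589
```

step_arm(
  steps=[
    [[-1.5,1.2,0],[0,0,0]],
    [[-3.6,3,0],[0,0,0]],
    [[-3.6,3,0],[0,0,0]],
    [[-3.6,3,0],[0,0,0]],
    [[-3.6,3,0],[0,0,0]],
    [[-3.6,3,0],[0,0,0]],
    [[-3.6,3,0],[0,0,0]],
    [[-3,2.3,0],[0,0,0]],
    [[-1.5,1.2,0],[0,0,0]],
    [[0,0,0],[0,0,0]],
    [[0,0,0],[0,0,0]],
    [[0,0,0],[0,0,0]],
  ],
)

```text
clock: 7.18
tool_pos: [0.4309, -0.0784, 0.2554]
eef_rot: [0.983, 0.184, -0.0, -0.0]
contact_force: [-0.1, 0.5, -1.6]
opening: 0.587
finger_force: 20.0
```

```bash
python3 - <<'E'
from h import *
to([.43,-.08,.25])
s=snap('wrist','w2.png')
print(proj(s,[.5141,-.1008,.074]))
for v in (18,50):
  try: rim(s,[.5141,-.1008,.074],.0345,'large',sat=30,vmin=v)
  except Exception as e: print(e)
c=s['img'];cv2.imwrite('pics/w2c.png',cv2.cvtColor(c,cv2.COLOR_RGB2BGR))
h=cv2.cvtColor(s['img'],cv2.COLOR_RGB2HSV)
rd=((h[...,0]<6)|(h[...,0]>172))&(h[...,1]>180)
n,l,st,ct=cv2.connectedComponentsWithStats(rd.astype(np.uint8))
print([(ct[i].round(1),st[i,4],cast(s,*ct[i],.024).round(4)) for i in range(1,n) if 40<st[i,4]<900])
E
```

```text
t 7.17 pos [ 0.4309 -0.0784  0.2554] psi 21.2 z [-0.     0.001 -1.   ] shift cm [-0.14  0.12  0.54] q [ 0.17  0.46 -0.14  2.11  0.12  0.58 -1.25] F [-0.1  0.5 -1.6] op 0.587
(np.float64(313.40823279516195), np.float64(91.58721922906702))
large [ 0.5222 -0.1188] rms mm 10.86 225
large [ 0.5232 -0.1188] rms mm 7.25 197
[(array([287.8, 148.7]), np.int32(260), array([ 0.4525, -0.1081,  0.024 ]))]
```

View pics/w2c.png

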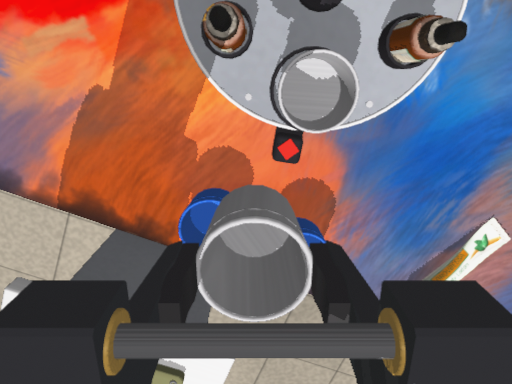

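```bash
python3 - <<'E'
from h import *
s=snap('wrist');g=cv2.GaussianBlur(cv2.cvtColor(s['img'],cv2.COLOR_RGB2GRAY),(3,3),0)
for p1 in(60,100,150,250):
  c=cv2.HoughCircles(g,cv2.HOUGH_GRADIENT_ALT,1,3,param1=p1,param2=.6,minRadius=33,maxRadius=62)
  for u,v,q in ([] if c is None else c[0]):
    if abs(u-314)<15 and abs(v-91)<15: print('L',u,v,q,cast(s,u,v,.074).round(4))
    if abs(u-255)<15 and abs(v-269)<15: print('M',u,v,q,cast(s,u,v,.2463).round(4))
P=np.array([.5141,-.1008,.074]);print('px radius exp',proj(s,P),proj(s,P+[.0345,0,0]),proj(s,P+[0,.0345,0]))
# radial bright-edge search
E=cv2.Canny(g,60,150);ys,xs=np.nonzero(E)
Q=np.array([cast(s,x,y,.074)[:2] for x,y in zip(xs,ys) if np.hypot(x-316,y-91)<52])
best=max(((np.sum(np.abs(np.hypot(Q[:,0]-a,Q[:,1]-b)-.0342)<.0012),a,b) for a in np.arange(.50,.53,.0005) for b in np.arange(-.12,-.085,.0005)))
print('vote',best)
t=snap('top');print('knob',cast(t,277.2,177.1,.154),'yel',cast(t,247,172.2,.106),'ptr',cast(t,284.5,229.3,.024))
for q in([267.9,148.6],[297.2,156.1]):print('white',cast(t,*q,.110))
to([0,0,0])
E
```

```text
M 255.0 269.0 55.243164 [ 0.4313 -0.0789  0.2463]
M 242.0 279.0 55.366745 [ 0.4242 -0.0752  0.2463]
L 318.0 92.0 39.461662 [ 0.5152 -0.1048  0.074 ]
M 263.0 270.0 47.656887 [ 0.4321 -0.0824  0.2463]
L 318.0 92.0 46.39618 [ 0.5152 -0.1048  0.074 ]
M 255.0 269.0 55.243164 [ 0.4313 -0.0789  0.2463]
M 253.0 263.0 56.25557 [ 0.4338 -0.0769  0.2463]
L 318.0 92.0 39.461662 [ 0.5152 -0.1048  0.074 ]
M 263.0 270.0 47.656887 [ 0.4321 -0.0824  0.2463]
L 318.0 92.0 46.39618 [ 0.5152 -0.1048  0.074 ]
M 249.0 272.0 48.468513 [ 0.4288 -0.0769  0.2463]
M 255.0 269.0 55.217545 [ 0.4313 -0.0789  0.2463]
L 318.0 92.0 39.461662 [ 0.5152 -0.1048  0.074 ]
M 263.0 270.0 47.656887 [ 0.4321 -0.0824  0.2463]
L 318.0 92.0 46.39618 [ 0.5152 -0.1048  0.074 ]
M 255.0 269.0 55.11267 [ 0.4313 -0.0789  0.2463]
L 318.0 92.0 39.466553 [ 0.5152 -0.1048  0.074 ]
M 263.0 270.0 47.656887 [ 0.4321 -0.0824  0.2463]
L 318.0 92.0 46.39618 [ 0.5152 -0.1048  0.074 ]
L 321.0 103.0 40.473152 [ 0.5077 -0.1111  0.074 ]
M 249.0 272.0 48.468513 [ 0.4288 -0.0769  0.2463]
px radius exp (np.float64(313.21823504106476), np.float64(91.46185382641713)) (np.float64(330.3806629378104), np.float64(51.10054187291573)) (np.float64(276.06170055281956), np.float64(76.18021890200578))
vote (np.int64(263), np.float64(0.5144999999999984), np.float64(-0.10499999999999998))
knob [ 0.60499419 -0.0749453   0.154     ] yel [0.62278005 0.01524991 0.106     ] ptr [ 0.45057805 -0.10620566  0.024     ]
white [ 0.69568873 -0.04685415  0.11      ]
white [ 0.67447251 -0.13623238  0.11      ]
t 7.33 pos [ 0.4307 -0.0789  0.2556] psi 21.16 z [ 0.  0. -1.] shift cm [-37.33 -22.9   25.56] q [ 0.17  0.46 -0.14  2.11  0.12  0.58 -1.25] F [ 0.4 -0.2 -0.6] op 0.586
```

step_arm(
  steps=[
    [[1.2,0.9,0],[0,0,-0.0]],
    [[2.3,1.9,0],[0,0,0]],
    [[2.2,1.8,0],[0,0,0]],
    [[1.1,0.8,0],[0,0,2.5]],
    [[0,0,2],[0,0,0]],
    [[0,0,3],[0,0,0]],
    [[0,0,3],[0,0,0]],
    [[0,0,1.5],[0,0,0]],
    [[0,0,0],[0,0,0]],
    [[0,0,0],[0,0,0]],
  ],
)

```text
clock: 8.57
tool_pos: [0.514, -0.1055, 0.1616]
eef_rot: [0.987, 0.161, 0.001, 0.0]
contact_force: [-0.2, 0.5, -0.6]
opening: 0.591
finger_force: 20.0
```

```bash
python3 - <<'E'
from h import *
to([.5141,-.1049,.0955])
s=snap('wrist','w3.png');b=snap('side')
cv2.imwrite('pics/w3c.png',cv2.cvtColor(np.hstack([cv2.resize(s['img'],(400,300)),cv2.resize(b['img'][130:250,190:350],(400,300),interpolation=cv2.INTER_CUBIC)]),cv2.COLOR_RGB2BGR))
E
```

```text
t 8.57 pos [ 0.514  -0.1055  0.1616] psi 18.58 z [ 0.002 -0.    -1.   ] shift cm [ 0.02 -0.06  6.61] q [ 0.18  0.71 -0.1   1.96  0.14  0.48 -1.27] F [-0.2  0.5 -0.6] op 0.591
```

View pics/w3c.png

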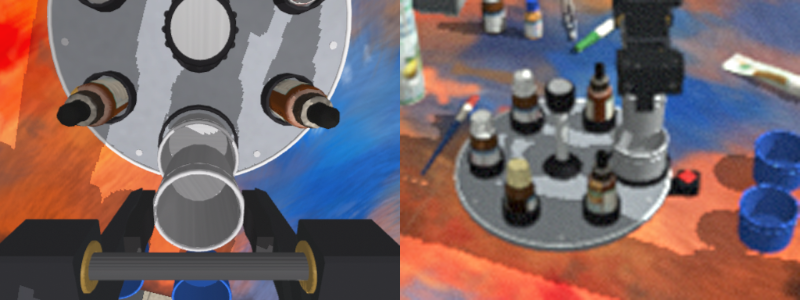

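The medium cup hangs over the large cup's mouth: its rim is at about (198,208) in the left half, with the large cup's rim directly below it at about (190,140). It's centred, so I'll lower it.

step_arm(
  steps=[
    [[0,0,1],[0,0,0]],
    [[0,0,1.5],[0,0,0]],
    [[0,0,1.5],[0,0,0]],
    [[0,0,1],[0,0,0]],
    [[0,0,0.7],[0,0,0]],
    [[0,0,0.6],[0,0,0]],
    [[0,0,0.2],[0,0,0]],
    [[0,0,0],[0,0,0]],
    [[0,0,0],[0,0,0]],
  ],
)

```text
clock: 9.8
tool_pos: [0.5135, -0.1056, 0.096]
eef_rot: [0.987, 0.161, 0.0, 0.0]
contact_force: [0.4, 0.5, -0.7]
opening: 0.589
finger_force: 20.0
```

```bash
python3 - <<'E'
from h import *
to([.5141,-.1049,.095])
E
```

```text
t 9.8 pos [ 0.5135 -0.1056  0.096 ] psi 18.57 z [ 0.001 -0.    -1.   ] shift cm [ 0.08 -0.05  0.1 ] q [ 0.16  0.82 -0.07  1.99  0.16  0.33 -1.29] F [ 0.4  0.5 -0.7] op 0.589
```

step_arm(
  steps=[
    [[0,0,0.1],[0,0,0]],
    [[0,0,0],[0,0,0]],
  ],
)

```text
clock: 10.05
tool_pos: [0.5135, -0.1055, 0.0949]
eef_rot: [0.987, 0.161, 0.0, 0.0]
contact_force: [0.1, -1.2, -0.2]
opening: 0.589
finger_force: 20.0
```

step_arm(
  steps=[
    [[0,0,0],[0,0,0]],
    [[0,0,0],[0,0,0]],
    [[0,0,0],[0,0,0]],
    [[0,0,-1],[0,0,0]],
    [[0,0,-3],[0,0,0]],
    [[0,0,-4],[0,0,0]],
    [[0,0,-4],[0,0,0]],
    [[0,0,-3],[0,0,0]],
    [[0,0,0],[0,0,0]],
  ],
  claw=0.5,
)

```text
clock: 11.18
tool_pos: [0.5146, -0.1057, 0.2474]
eef_rot: [0.987, 0.161, 0.003, 0.001]
contact_force: [0.0, 0.0, -0.2]
opening: 0.75
finger_force: 0.0
```

```bash
python3 - <<'E'
from h import *
to([.34,.26,.25])
E
```

```text
t 11.18 pos [ 0.5146 -0.1057  0.2474] psi 18.56 z [ 0.006 -0.001 -1.   ] shift cm [ -4.91 -40.23  -0.39] q [ 0.2   0.57 -0.13  1.88  0.11  0.69 -1.25] F [ 0.   0.  -0.2] op 0.75
```

step_arm(
  steps=[
    [[0.2,-2,0],[0,0,0]],
    [[0.5,-5,0],[0,0,0]],
    [[0.6,-5.2,0],[0,0,0]],
    [[0.6,-5.2,0],[0,0,0]],
    [[0.6,-5.2,0],[0,0,0]],
    [[0.6,-5.2,0],[0,0,0]],
    [[0.5,-5,0],[0,0,0]],
    [[0.4,-3.8,0],[0,0,0]],
    [[0.1,-2,0],[0,0,0]],
    [[0,0,0],[0,0,0]],
    [[0,0,0],[0,0,0]],
  ],
  claw=1,
)

```text
clock: 12.55
tool_pos: [0.4292, 0.2718, 0.2441]
eef_rot: [0.987, 0.161, -0.001, 0.001]
contact_force: [-1.1, -0.7, -0.8]
opening: 1.0
finger_force: 0.0
```

```bash
python3 - <<'E'
from h import *
s=snap('wrist','w4.png')
p=rim(s,[.4306,.2735,.064],.0195,'small')
p=rim(s,[*p,.064],.0195,'small',sat=25)
u,v=map(int,proj(s,[*p,.064]))
g=cv2.GaussianBlur(cv2.cvtColor(s['img'],cv2.COLOR_RGB2GRAY),(3,3),0)
c=cv2.HoughCircles(g,cv2.HOUGH_GRADIENT_ALT,1,3,param1=150,param2=.6,minRadius=12,maxRadius=32)
print(u,v,[(q,cast(s,q[0],q[1],.064).round(4)) for q in c[0] if abs(q[0]-u)<30 and abs(q[1]-v)<30])
to([*p,.074])
E
```

```text
small [0.4333 0.2742] rms mm 0.42 77
small [0.433  0.2741] rms mm 0.41 78
252 165 [(array([253.      , 165.      ,  19.933187], dtype=float32), array([0.4334, 0.2738, 0.064 ])), (array([253.      , 152.      ,  15.914085], dtype=float32), array([0.4449, 0.2776, 0.064 ]))]
t 12.6 pos [0.4295 0.2716 0.2443] psi 18.45 z [-0.001 -0.002 -1.   ] shift cm [ 0.43 -0.14 17.03] q [-0.61  0.56 -0.06  1.93  0.06  0.66 -1.96] F [-0.4  0.7 -0.4] op 0.997
```

step_arm(
  steps=[
    [[0.4,-0.1,2],[0,0,0]],
    [[0,0,4],[0,0,0]],
    [[0,0,4],[0,0,0]],
    [[0,0,3.5],[0,0,0]],
    [[0,0,2.5],[0,0,0]],
    [[0,0,1],[0,0,0]],
    [[0,0,0],[0,0,0]],
    [[0,0,0],[0,0,0]],
  ],
)

```text
clock: 13.6
tool_pos: [0.4334, 0.2757, 0.0756]
eef_rot: [0.987, 0.161, 0.001, -0.0]
contact_force: [0.2, 0.8, 0.8]
opening: 1.0
finger_force: 0.0
```

step_arm(
  steps=[
    [[0,0,0],[0,0,0]],
    [[0,0,0],[0,0,0]],
    [[0,0,0],[0,0,0]],
    [[0,0,0],[0,0,0]],
    [[0,0,0],[0,0,0]],
    [[0,0,0],[0,0,0]],
    [[0,0,0],[0,0,0]],
  ],
  claw=-1,
  grip_force=20,
)

```text
clock: 14.48
tool_pos: [0.4327, 0.2756, 0.0747]
eef_rot: [0.987, 0.161, 0.0, 0.0]
contact_force: [0.1, 0.7, 0.3]
opening: 0.423
finger_force: 20.0
```

step_arm(
  steps=[
    [[0,0,-1.5],[0,0,0]],
    [[0,0,-4],[0,0,0]],
    [[0,0,-4],[0,0,0]],
    [[0,0,-4],[0,0,0]],
    [[0,0,-4],[0,0,0]],
    [[0,0,-1],[0,0,0]],
    [[0,0,0],[0,0,0]],
  ],
)

```text
clock: 15.35
tool_pos: [0.4326, 0.2756, 0.2602]
eef_rot: [0.987, 0.161, 0.0, -0.0]
contact_force: [0.1, -0.6, -0.8]
opening: 0.423
finger_force: 20.0
```

```bash
python3 - <<'E'
from h import *
to([.4305,-.079,.255])
E
```

```text
t 15.35 pos [0.4326 0.2756 0.2602] psi 18.57 z [ 0.001  0.    -1.   ] shift cm [-11.49  33.54   0.5 ] q [-0.61  0.54 -0.07  1.9   0.06  0.7  -1.96] F [ 0.1 -0.6 -0.8] op 0.423
```

step_arm(
  steps=[
    [[-0.7,2,0],[0,0,0]],
    [[-1.7,5,0],[0,0,0]],
    [[-1.7,5,0],[0,0,0]],
    [[-1.7,5,0],[0,0,0]],
    [[-1.7,5,0],[0,0,0]],
    [[-1.7,5,0],[0,0,0]],
    [[-1.5,4.3,0],[0,0,0]],
    [[-0.8,2.2,0],[0,0,0]],
    [[0,0,0],[0,0,0]],
    [[0,0,0],[0,0,0]],
    [[0,0,0],[0,0,0]],
  ],
)

```text
clock: 16.73
tool_pos: [0.4301, -0.0773, 0.2594]
eef_rot: [0.987, 0.163, -0.0, -0.0]
contact_force: [-0.1, 0.3, -0.1]
opening: 0.425
finger_force: 20.0
```

```bash
python3 - <<'E'
from h import *
s=snap('wrist','w5.png');g=cv2.GaussianBlur(cv2.cvtColor(s['img'],cv2.COLOR_RGB2GRAY),(3,3),0)
E=cv2.Canny(g,60,150);ys,xs=np.nonzero(E)
def vote(x0,y0,z,rad,n):
    u,v=proj(s,[x0,y0,z]);k=np.hypot(xs-u,ys-v)<60
    Q=np.array([cast(s,x,y,z)[:2] for x,y in zip(xs[k],ys[k])])
    V=sorted(((int(np.sum(np.abs(np.hypot(Q[:,0]-a,Q[:,1]-b)-rad)<.0012)),a,b) for a in np.arange(x0-.012,x0+.012,.0005) for b in np.arange(y0-.012,y0+.012,.0005)))[-6:]
    print(n,V[-1][0],np.mean(V,0)[1:].round(4))
vote(.5147,-.1049,.074,.0342,'L');vote(.514,-.105,.085,.0268,'M')
st=sensors.get_state();p=st['tool_pos'];vote(p[0],p[1],p[2]-.0105,.0193,'S')
to([.514,-.105,.17])
print(proj(s,[.514,-.105,.085]))
cv2.imwrite('pics/w5c.png',cv2.cvtColor(s['img'],cv2.COLOR_RGB2BGR))
E
```

```text
L 263 [ 0.5155 -0.1017]
M 213 [ 0.5097 -0.1078]
S 355 [ 0.4301 -0.0776]
t 16.77 pos [ 0.4303 -0.0774  0.2596] psi 18.71 z [-0.  0. -1.] shift cm [7.05 5.31 8.95] q [ 0.16  0.45 -0.12  2.1   0.09  0.59 -1.28] F [ 0.4 -0.2 -0.9] op 0.424
(np.float64(317.4567005336333), np.float64(90.47272774299725))
```

View pics/w5c.png

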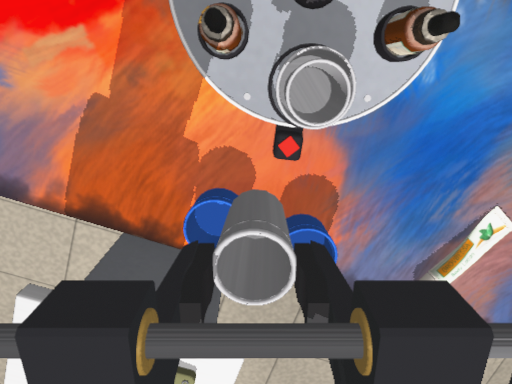

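The medium cup's rim (centre ~(316,91)) sits concentric in the large cup, and the small cup hangs upright at (255,268). Next I'll move over and lower it in.

step_arm(
  steps=[
    [[1.2,0.8,0],[0,0,0]],
    [[2.4,1.8,0],[0,0,0]],
    [[2.4,1.8,0],[0,0,0]],
    [[1.1,0.8,0],[0,0,0]],
    [[0,0,2],[0,0,0]],
    [[0,0,3],[0,0,0]],
    [[0,0,2],[0,0,0]],
    [[0,0,1],[0,0,0]],
    [[0,0,0],[0,0,0]],
    [[0,0,0],[0,0,0]],
  ],
)

```text
clock: 18.02
tool_pos: [0.5148, -0.1051, 0.1804]
eef_rot: [0.987, 0.162, 0.001, 0.0]
contact_force: [0.8, 0.0, 0.0]
opening: 0.427
finger_force: 20.0
```

```bash
python3 - <<'E'
from h import *
to([.5142,-.104,.1067])
s=snap('wrist');b=snap('side')
cv2.imwrite('pics/w6c.png',cv2.cvtColor(np.hstack([cv2.resize(s['img'],(400,300)),cv2.resize(b['img'][130:250,190:350],(400,300),interpolation=cv2.INTER_CUBIC)]),cv2.COLOR_RGB2BGR))
E
```

```text
t 18.02 pos [ 0.5148 -0.1051  0.1804] psi 18.59 z [ 0.001 -0.    -1.   ] shift cm [-0.03 -0.13  7.37] q [ 0.17  0.67 -0.1   1.94  0.12  0.53 -1.25] F [0.8 0.  0. ] op 0.427
```

View pics/w6c.png

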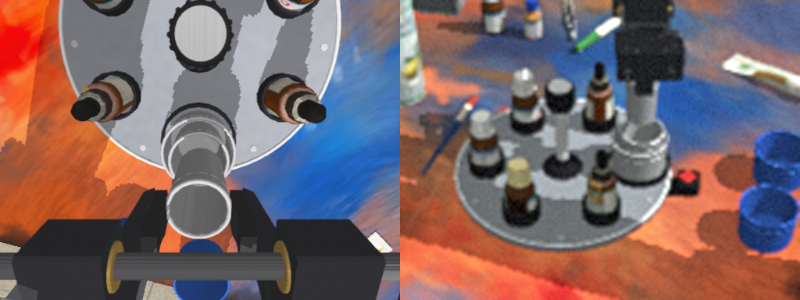

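step_arm(
  steps=[
    [[0,-0.1,1],[0,0,0]],
    [[0,0,1.5],[0,0,0]],
    [[0,0,1.5],[0,0,0]],
    [[0,0,1.2],[0,0,0]],
    [[0,0,0.8],[0,0,0]],
    [[0,0,0.8],[0,0,0]],
    [[0,0,0.4],[0,0,0]],
    [[0,0,0.1],[0,0,0]],
    [[0,0,0],[0,0,0]],
    [[0,0,0],[0,0,0]],
  ],
)

```text
clock: 19.38
tool_pos: [0.5141, -0.1043, 0.107]
eef_rot: [0.987, 0.161, 0.0, 0.0]
contact_force: [0.0, 0.7, 0.2]
opening: 0.422
finger_force: 20.0
```

```bash
python3 - <<'E'
from h import *
to([.5142,-.104,.1067])
E
```

```text
t 19.38 pos [ 0.5141 -0.1043  0.107 ] psi 18.57 z [ 0.001 -0.    -1.   ] shift cm [ 0.02 -0.03  0.03] q [ 0.15  0.8  -0.07  1.99  0.14  0.35 -1.28] F [0.  0.7 0.2] op 0.422
```

step_arm(
  steps=[
    [[0,0,0],[0,0,0]],
    [[0,0,0],[0,0,0]],
    [[0,0,0],[0,0,0]],
    [[0,0,-1],[0,0,0]],
    [[0,0,-3],[0,0,0]],
    [[0,0,-4],[0,0,0]],
    [[0,0,-4],[0,0,0]],
    [[0,0,-2.5],[0,0,0]],
    [[-2,0,0],[0,0,0]],
    [[-4,0,0],[0,0,0]],
    [[0,0,0],[0,0,0]],
  ],
  claw=0.3,
)

```text
clock: 20.75
tool_pos: [0.4538, -0.1246, 0.2523]
eef_rot: [0.987, 0.16, -0.002, 0.0]
contact_force: [-0.1, 0.0, -0.4]
opening: 0.65
finger_force: 0.0
```

```bash
python3 - <<'E'
from h import *
to([.605,-.075,.25])
s=snap('wrist');b=snap('side')
cv2.imwrite('pics/w7c.png',cv2.cvtColor(np.hstack([cv2.resize(s['img'],(400,300)),cv2.resize(b['img'][140:230,200:320],(400,300),interpolation=cv2.INTER_CUBIC)]),cv2.COLOR_RGB2BGR))
cv2.imwrite('pics/w7.png',cv2.cvtColor(s['img'],cv2.COLOR_RGB2BGR))
# knob top: bright low-sat ellipse
h=cv2.cvtColor(s['img'],cv2.COLOR_RGB2HSV);u,v=proj(s,[.605,-.075,.154]);print(u,v)
g=cv2.GaussianBlur(cv2.cvtColor(s['img'],cv2.COLOR_RGB2GRAY),(3,3),0)
c=cv2.HoughCircles(g,cv2.HOUGH_GRADIENT_ALT,1,10,param1=150,param2=.6,minRadius=12,maxRadius=50)
print([(q.round(1),cast(s,q[0],q[1],.154).round(4)) for q in (c[0] if c is not None else [])])
for z,n,q in((.074,'L',[.514,-.104]),(.085,'M',[.514,-.104]),(.096,'S',[.514,-.104])):print(n,np.round(proj(s,[*q,z]),1))
E
```

```text
t 20.75 pos [ 0.4538 -0.1246  0.2523] psi 18.41 z [-0.003 -0.001 -1.   ] shift cm [15.92  0.07  0.18] q [ 0.25  0.5  -0.12  2.02  0.1   0.63 -1.19] F [-0.1  0.  -0.4] op 0.65
255.09010849099596 -72.43605162387504
[(array([255. ,  99. ,  41.7], dtype=float32), array([ 0.5189, -0.1036,  0.154 ])), (array([145. ,  33. ,  21.9], dtype=float32), array([ 0.5344, -0.0294,  0.154 ])), (array([255. ,  99. ,  22.7], dtype=float32), array([ 0.5189, -0.1036,  0.154 ])), (array([255. ,  99. ,  31.4], dtype=float32), array([ 0.5189, -0.1036,  0.154 ])), (array([360. ,  37. ,  31.2], dtype=float32), array([ 0.5728, -0.1519,  0.154 ])), (array([346. ,  43. ,  24.4], dtype=float32), array([ 0.5671, -0.1452,  0.154 ])), (array([166. ,  38. ,  24.4], dtype=float32), array([ 0.5357, -0.0419,  0.154 ])), (array([164. , 242. ,  33.5], dtype=float32), array([ 0.4028, -0.0727,  0.154 ])), (array([260. , 261. ,  34.2], dtype=float32), array([ 0.4099, -0.1439,  0.154 ])), (array([360. ,  37. ,  18.6], dtype=float32), array([ 0.5728, -0.1519,  0.154 ])), (array([257. , 247. ,  25.2], dtype=float32), array([ 0.
[... 281 characters left out ...]
y([264. ,  38. ,  36.5], dtype=float32), array([ 0.5542, -0.0976,  0.154 ])), (array([237. , 148. ,  17.2], dtype=float32), array([ 0.4854, -0.1023,  0.154 ])), (array([265. , 205. ,  27.7], dtype=float32), array([ 0.4531, -0.133 ,  0.154 ])), (array([168., 305.,  22.], dtype=float32), array([ 0.3506, -0.0885,  0.154 ])), (array([227., 301.,  20.], dtype=float32), array([ 0.3686, -0.131 ,  0.154 ])), (array([173. , 225. ,  18.3], dtype=float32), array([ 0.4179, -0.0757,  0.154 ])), (array([173. , 225. ,  29.7], dtype=float32), array([ 0.4179, -0.0757,  0.154 ])), (array([316. , 321. ,  13.3], dtype=float32), array([ 0.3728, -0.2032,  0.154 ]))]
L [253.3  98.1]
M [253.3  99. ]
S [253.3 100. ]
```

View pics/w7c.png

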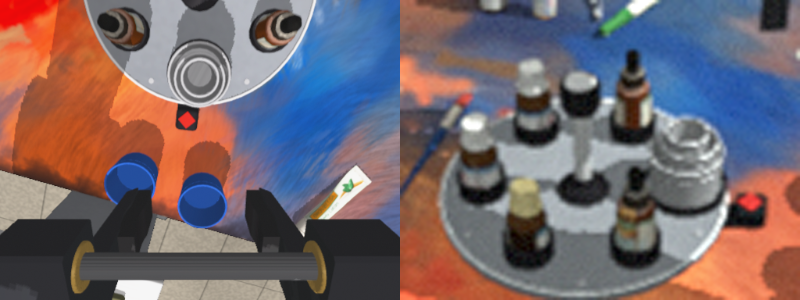

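The cups are nested concentrically with even steps, rims at about (197,73) in the left half and (688,150) in the right. Now for the knob.

step_arm(
  steps=[
    [[2,0,0],[0,0,0]],
    [[4,0,0],[0,0,0]],
    [[4,0,0],[0,0,0]],
    [[4,0,0],[0,0,0]],
    [[1.9,0,0],[0,0,0]],
    [[0,0,0],[0,0,0]],
    [[0,0,0],[0,0,0]],
    [[0,0,0],[0,0,0]],
  ],
  claw=1,
)

```text
clock: 21.85
tool_pos: [0.607, -0.0733, 0.2519]
eef_rot: [0.987, 0.161, -0.0, 0.0]
contact_force: [-0.3, 0.2, 0.1]
opening: 0.998
finger_force: 0.0
```

```bash
python3 - <<'E'
from h import *
s=snap('wrist','w8.png')
to([.605,-.075,.14])
P=[.605,-.075,.154];print(proj(s,P))
h=cv2.cvtColor(s['img'],cv2.COLOR_RGB2HSV)
m=((h[...,1]<40)&(h[...,2]>180)).astype(np.uint8)
n,l,st,ct=cv2.connectedComponentsWithStats(m)
print([(ct[i].round(1),st[i,2:],cast(s,*ct[i],.154).round(4)) for i in range(1,n) if st[i,4]>600])
d=((h[...,2]<45)).astype(np.uint8)
n,l,st,ct=cv2.connectedComponentsWithStats(d)
print([(ct[i].round(1),st[i]) for i in range(1,n) if st[i,4]>600])
# outline circle of top + dark knob: disc edge instead
b=snap('top');print('knob top',cast(b,277.2,177.1,.154))
E
```

```text
t 21.9 pos [ 0.6071 -0.0733  0.2519] psi 18.53 z [-0. -0. -1.] shift cm [-0.24  0.09 11.19] q [ 0.11  0.67 -0.11  1.62  0.09  0.86 -1.29] F [ 0.3  0.6 -0.8] op 0.998
(np.float64(255.3263003545138), np.float64(204.34802203763616))
[(array([260. ,  61.4]), array([  37,   38, 1029], dtype=int32), array([ 0.6943, -0.048 ,  0.154 ])), (array([360., 126.]), array([ 41,  32, 824], dtype=int32), array([ 0.6778, -0.1219,  0.154 ])), (array([256.2, 204.3]), array([  39,   36, 1109], dtype=int32), array([ 0.6053, -0.0756,  0.154 ])), (array([254.6, 267.7]), array([168,  60, 725], dtype=int32), array([ 0.5571, -0.0905,  0.154 ]))]
[(array([255.5, 164.6]), array([ 232,  138,   50,   72, 1742], dtype=int32)), (array([ 83.7, 307.3]), array([   0,  227,  170,  157, 9491], dtype=int32)), (array([427.2, 307.1]), array([ 341,  229,  171,  155, 9298], dtype=int32))]
knob top [ 0.60499419 -0.0749453   0.154     ]
```

step_arm(
  steps=[
    [[-0.2,0.2,2],[0,0,0]],
    [[0,0,3],[0,0,0]],
    [[0,0,3],[0,0,0]],
    [[0,0,2.2],[0,0,0]],
    [[0,0,1],[0,0,0]],
    [[0,0,0],[0,0,0]],
    [[0,0,0],[0,0,0]],
  ],
)

```text
clock: 22.82
tool_pos: [0.6072, -0.0754, 0.1407]
eef_rot: [0.987, 0.161, 0.001, 0.0]
contact_force: [-0.1, -0.3, 0.2]
opening: 0.999
finger_force: 0.0
```

step_arm(
  steps=[
    [[0,0,0],[0,0,0]],
    [[0,0,0],[0,0,0]],
    [[0,0,0],[0,0,0]],
    [[0,0,0],[0,0,0]],
    [[0,0,0],[0,0,0]],
    [[0,0,0],[0,0,0]],
    [[0,0,0],[0,0,0]],
  ],
  claw=-1,
  grip_force=30,
)

```text
clock: 23.7
tool_pos: [0.6065, -0.0753, 0.1397]
eef_rot: [0.987, 0.161, -0.0, 0.0]
contact_force: [0.3, -1.8, 0.5]
opening: 0.375
finger_force: 30.0
```

```bash
cat > m.py <<'E'
from h import *
to([.6053,-.0756,.14])
s=snap('wrist');h=cv2.cvtColor(s['img'],cv2.COLOR_RGB2HSV)
def blobs(s,m,lo,hi,z):
    n,l,st,c=cv2.connectedComponentsWithStats(m.astype(np.uint8))
    return [(c[i].round(1),int(st[i,4]),cast(s,*c[i],z)) for i in range(1,n) if lo<st[i,4]<hi]
A=np.array([.6053,-.0756])
for nm in('top','side'):
    s=snap(nm);h=cv2.cvtColor(s['img'],cv2.COLOR_RGB2HSV)
    yy=(h[...,0]>18)&(h[...,0]<35)&(h[...,1]>50)&(h[...,1]<190)&(h[...,2]>120)
    rd=((h[...,0]<6)|(h[...,0]>172))&(h[...,1]>150)&(h[...,2]>100)
    for k,m,z,lo,hi in(('yel',yy,.106 if nm=='top' else .098,15,300),('red',rd,.024,10,120)):
        for c,n,P in blobs(s,m,lo,hi,z):
            d=P[:2]-A;q=np.hypot(*d)
            if .07<q<.19: print(nm,k,c,n,P.round(4),'rad',q.round(4),'ang',(np.degrees(np.arctan2(d[1],d[0]))%360).round(1))
E
python3 m.py
```

```text
t 23.7 pos [ 0.6065 -0.0753  0.1397] psi 18.57 z [-0. -0. -1.] shift cm [-0.12 -0.01 -0.03] q [ 0.1   0.82 -0.09  1.71  0.12  0.61 -1.31] F [ 0.3 -1.8  0.5] op 0.375
top yel [246.2 169.8] 29 [0.63   0.0177 0.106 ] rad 0.0965 ang 75.2
side yel [237.  198.9] 89 [0.6228 0.022  0.098 ] rad 0.0991 ang 79.8
side red [304.5 199.9] 31 [ 0.4522 -0.1074  0.024 ] rad 0.1563 ang 191.7
side red [212.4 223.3] 45 [0.6867 0.0688 0.024 ] rad 0.1658 ang 60.6
```

step_arm(
  steps=[
    [[-0.1,0,0],[0,0,-2]],
    [[0,0,0],[0,0,-4]],
    [[0,0,0],[0,0,-6]],
    [[0,0,0],[0,0,-6]],
    [[0,0,0],[0,0,-6]],
    [[0,0,0],[0,0,-6]],
    [[0,0,0],[0,0,-6]],
    [[0,0,0],[0,0,-6]],
    [[0,0,0],[0,0,-6]],
    [[0,0,0],[0,0,-5]],
    [[0,0,0],[0,0,-4]],
    [[0,0,0],[0,0,-3]],
  ],
)

```text
clock: 25.35
tool_pos: [0.6061, -0.075, 0.1397]
eef_rot: [0.773, 0.635, 0.001, 0.0]
contact_force: [1.3, 0.7, -1.9]
opening: 0.376
finger_force: 30.0
```

```bash
python3 m.py
```

```text
t 25.35 pos [ 0.6061 -0.075   0.1397] psi 78.78 z [ 0.001  0.001 -1.   ] shift cm [-0.08 -0.07 -0.03] q [ 0.26  0.84 -0.38  1.7   0.45  0.68 -0.56] F [ 1.3  0.7 -1.9] op 0.376
top yel [255.6 201.1] 60 [ 0.5353 -0.0126  0.106 ] rad 0.0942 ang 138.0
top red [284.5 229. ] 51 [ 0.4514 -0.1063  0.024 ] rad 0.1569 ang 191.3
side yel [270.3 198.5] 93 [ 0.5329 -0.0074  0.098 ] rad 0.0995 ang 136.7
side red [304.5 199.8] 32 [ 0.4524 -0.1078  0.024 ] rad 0.1563 ang 191.9
side red [212.8 222.1] 32 [0.6876 0.0641 0.024 ] rad 0.1621 ang 59.5
side red [263.8 241.8] 20 [0.5221 0.0901 0.024 ] rad 0.1854 ang 116.6
```

step_arm(
  steps=[
    [[0,0,0],[0,0,-2]],
    [[0,0,0],[0,0,-4]],
    [[0,0,0],[0,0,-6]],
    [[0,0,0],[0,0,-6]],
    [[0,0,0],[0,0,-6]],
    [[0,0,0],[0,0,-6]],
    [[0,0,0],[0,0,-6]],
    [[0,0,0],[0,0,-6]],
    [[0,0,0],[0,0,-5]],
    [[0,0,0],[0,0,-4]],
    [[0,0,0],[0,0,-2]],
    [[0,0,0],[0,0,0]],
  ],
)

```text
clock: 27.0
tool_pos: [0.6057, -0.0751, 0.1397]
eef_rot: [0.41, 0.912, 0.0, 0.0]
contact_force: [3.4, 2.1, -2.6]
opening: 0.373
finger_force: 30.0
```

```bash
python3 m.py; python3 - <<'E'
from h import *
b=snap('top')['img'][130:250,210:340];c=snap('side')['img'][140:230,200:320]
cv2.imwrite('pics/e.png',cv2.cvtColor(np.hstack([cv2.resize(b,(400,369),interpolation=cv2.INTER_CUBIC),cv2.resize(c,(400,369),interpolation=cv2.INTER_CUBIC)]),cv2.COLOR_RGB2BGR))
E
```

```text
t 27.0 pos [ 0.6057 -0.0751  0.1397] psi 131.58 z [ 0.     0.001 -1.   ] shift cm [-0.01 -0.06 -0.03] q [ 0.39  0.89 -0.63  1.7   0.7   0.79  0.16] F [ 3.4  2.1 -2.6] op 0.373
top yel [281.5 209.4] 86 [ 0.5119 -0.0915  0.106 ] rad 0.0948 ang 189.7
top red [285.1 229.2] 54 [ 0.451 -0.108  0.024] rad 0.1577 ang 191.9
side yel [285.3 183.9] 67 [ 0.5089 -0.0806  0.098 ] rad 0.0966 ang 183.0
side red [304.4 200. ] 29 [ 0.4526 -0.107   0.024 ] rad 0.1559 ang 191.6
side red [213.6 222.5] 25 [0.6846 0.0648 0.024 ] rad 0.1612 ang 60.5
```

View pics/e.png

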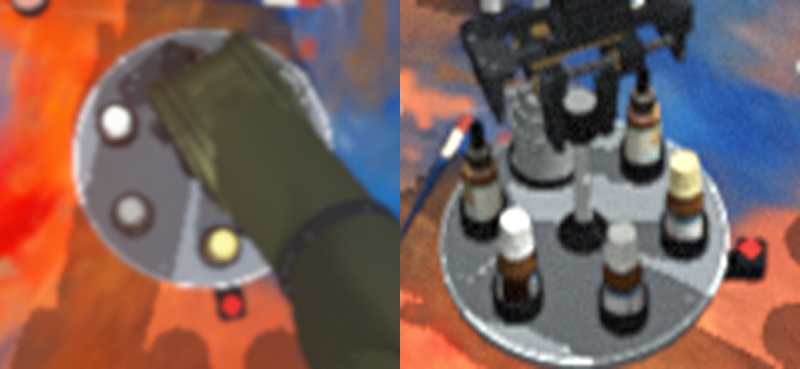

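The yellow cap (221,243) is almost at the red pointer (232,303), all bottles are upright, and the nest (545,135, right half) is intact. It needs about 2° more.

step_arm(
  steps=[
    [[0,0,0],[0,0,-1]],
    [[0,0,0],[0,0,-0.9]],
    [[0,0,0],[0,0,0]],
    [[0,0,0],[0,0,0]],
    [[0,0,0],[0,0,0]],
  ],
)

```text
clock: 27.88
tool_pos: [0.6057, -0.0751, 0.1397]
eef_rot: [0.395, 0.919, 0.0, 0.0]
contact_force: [3.2, 4.4, -4.0]
opening: 0.373
finger_force: 30.0
```

```bash
python3 m.py; python3 - <<'E'
from h import *
t=snap('top');h=cv2.cvtColor(t['img'],cv2.COLOR_RGB2HSV)
m=((h[...,1]<30)&(h[...,2]>150)).astype(np.uint8);n,l,st,c=cv2.connectedComponentsWithStats(m)
A=np.array([.605,-.075])
for i in range(1,n):
    P=cast(t,*c[i],.11)[:2]-A
    if st[i,4]>25 and .085<np.hypot(*P)<.105:print(c[i].round(1),st[i,4],np.hypot(*P).round(4),(np.degrees(np.arctan2(P[1],P[0]))%360).round(1))
s=sensors.get_state();print(np.abs(s['qd']).max(),s['moment'])
E
```

```text
t 27.88 pos [ 0.6057 -0.0751  0.1397] psi 133.53 z [ 0.     0.001 -1.   ] shift cm [-0.01 -0.06 -0.03] q [ 0.39  0.89 -0.64  1.7   0.7   0.79  0.18] F [ 3.2  4.4 -4. ] op 0.373
top yel [282.5 209.3] 87 [ 0.5123 -0.0944  0.106 ] rad 0.0949 ang 191.5
top red [285.  229.2] 55 [ 0.451  -0.1078  0.024 ] rad 0.1576 ang 191.8
side yel [285.4 183.3] 65 [ 0.5094 -0.0832  0.098 ] rad 0.0962 ang 184.5
side red [304.5 199.8] 32 [ 0.4524 -0.1078  0.024 ] rad 0.1563 ang 191.9
side red [213.8 222. ] 23 [0.6849 0.0625 0.024 ] rad 0.1594 ang 60.1
[246.9 169.8] 73 0.0939 74.7
[252.4 199.3] 47 0.0967 131.9
0.0012297863163149886 [ 7.71693911e-01 -7.69089768e-01  6.23743499e-04]
```

```bash
python3 - <<'E'
from h import *
s=snap('side')
A=np.array([.605,-.075])
for a in(188,190,192,194):
    d=.095*np.array([np.cos(np.radians(a)),np.sin(np.radians(a))])+A
    print(a,np.round(proj(s,[*d,.106]),1),np.round(proj(s,[*d,.092]),1))
h=cv2.cvtColor(s['img'],cv2.COLOR_RGB2HSV)[172:192,276:296]
m=(h[...,0]>15)&(h[...,0]<38)&(h[...,2]>110)&(h[...,1]>15)
for i,r_ in enumerate(m):print(172+i,''.join('#' if x else '.' for x in r_))
E
```

```text
188 [285.4 180.1] [285.3 183.7]
190 [285.5 179.4] [285.4 182.9]
192 [285.6 178.7] [285.5 182.2]
194 [285.6 177.9] [285.5 181.5]
172 #...................
173 ##..................
174 ##..................
175 ....................
176 ........###.........
177 ......#######.......
178 .....#########......
179 .....#########......
180 .....#########......
181 .....#########......
182 .....#########......
183 .....##########.....
184 .....##########.....
185 .....##########.....
186 ......########......
187 .......######.......
188 ....................
189 ....................
190 ....................
191 ....................
```

```bash
python3 -c "
from plant import finish_job
print(finish_job())"
```

```text
the job is handed in; nothing more can be done
None
```

The job is handed in: the medium and small cups are nested right down in the large cup, the yellow-capped bottle stands within about 1° of the red pointer, and the gripper is still holding the centre knob.

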